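# Tighten the slotted nut of a pressure cell and lock it

### The arm

A 6-joint arm with a two-finger parallel gripper is mounted at the origin on a cart in front of the work surface, level with it; the furniture and walls round the work are solid. World frame = base frame: x ahead of the robot, y to its left, z up, the work surface at z = 0. Lengths are in mm, angles in rad, forces in N, time in s.
With the tool pointing down it reaches from about 400 to 925 mm from the base axis. Payload 12.5 kg.
Tool frame: the origin (TCP) lies midway between the tips of the shut fingers; the grasp point (between the pads) lies 19 mm behind it; z points along the fingers, y is the line along which they close (so a half turn about z gives the same grasp; the last joint's range is limited). The gripper opens to 95 mm and grips with 3 to 60 N. Pads are 20 mm wide; open, the fingers measure 119 mm over their backs; the gripper's body (75 mm by 180 mm) begins 59 mm behind the grasp point.
Start: joints at [1.144, 0.491, 1.559, -0, 1.092, -0.106], TCP at [197.062, 593.139, 214.661] pointing down, gripper open.
Joint ranges: [-3.1, 3.1], [-0.84, 2.19], [0.05, 2.79], [-1.13, 4.28], [0.06, 2.93], [-2.69, 2.69]. Speed limits (rad/s): [2.22, 2.22, 2.79, 3.14, 3.14, 3.14].

### API

Orientations are given as [roll, pitch, yaw] about the fixed x, y, z axes, in that order (R = Rz(yaw) Ry(pitch) Rx(roll)).
In Python, from cell import state, viewer, env, models gives the robot as it stands. The module is installed in compiled form; this text tells all that it offers.
- The arm moves only by the tool arm_command, never from a script. Its argument "rows" is a list of rows, each a list of 2 entries, a list of its own where there are three numbers: the shift along the tool's x, y, z normalised to -1 to 1, where 1 is 0.25 m, then the turn about the tool's z normalised to -1 to 1, where 1 is pi rad. A call has exactly 5 rows; each row shifts and turns the commanded pose from where the row before left it, along the tool's axes as they then stand; what a row does not reach is not made up. A row lasts 1/10 s, in which the tool goes at most 50 mm and 8.59 degrees, less where a joint would pass 70% of its speed; a pose out of reach is approached as far as the arm can. A call with a number of a shift or a turn outside -1 to 1 is refused whole. A call with a gripper value outside its range is refused whole. "claw" is the opening, from 0 (shut) to 1 (fully open), set as the call begins (left out, the last holds). The fingers move at their own pace and stop on an object; the grip force is fixed at half the most. Time passes only in rows, so rows that do not move let the fingers close, or fill a call up. It gives the time, the measured TCP pose, the force, the opening and the grip force at its end, in the units of the state.
- state(): the state, without advancing time (a new reading comes with each control period).
- viewer.read_camera(name): name is "side" or "top" or "wrist"; returns (picture, depth): 420x560x3 uint8, red, green, blue; 420x560 float32, mm along the optical axis (not along the pixel's ray), 0 where there is no reading.
- viewer.get_calibration(name): a dict with "camera_matrix" (3x3 intrinsics, pixels), "world_to_cam" (4x4, takes a point from world to camera coordinates). Camera axes: x right, y up, looking along -z (the intrinsics and any distortion apply to the point x, -y, -z); pixel columns grow to the right and rows downward; lengths in mm; the calibration is good to about 2 mm. A picture is of the moment at which its call begins: read the wrist's pose just before it. get_calibration takes no time and is no camera call; for the wrist camera it gives the pose at the moment of the call.
- env.job_done(): hands the job in; it is judged then, once.
Trained networks look in the newest picture that a camera, given by its name, has taken for a name from the list of things; names that differ only in an ending like _2 or _b are one class to them, and where a whole thing is asked for, a point or a joint stands for the part that bears it (a point fixed in the world has none). Each returns a list of dicts, best first, with "confidence" (0 to 1); they miss things now and then, are a little off and sometimes report something else, mostly with a low value. They report only what shows in the picture. A call takes as long as a camera call.
- models.search_frame(camera, label): "position" ([x, y, z] in mm, in world coordinates, good to about 4 mm: the middle of the surface that is visible of it).
- models.mark_of(camera, label): "position" ([x, y, z] in mm, in world coordinates, good to about 4 mm: a listed point, or the origin of a listed thing).
The state is a dict: "t": time; "joints": joint angles; "qvel": joint speeds; "tau": joint torques, N m; "eef_pos": TCP position; "tcp_rot": TCP orientation; "ft_force": force on the tool from outside, world axes, zero at the start; "moment": the same for the moment, N m; "opening": opening from 0.0 (shut) to 1.0 (fully open); "grip_force": force on a finger pad.
Only numpy, scipy, OpenCV 4.12 (cv2) and the standard library are available. Lean on these libraries where they do the work, as an engineer would, in place of code of your own. Each camera call takes 0.05 s, during which the arm holds its last target. There are 200 camera calls.

### The job

Push the lever of the big slotted nut clockwise (seen from above) until its white pointer reaches the green band, then on to the first slot that lines up with the locking guide, never running on into the red. Only then roll the parked locking pin sideways out of its spring clips into the guide (do not lift it), and push it along the guide through the slot until it is fully home in the stud. Leave the bottle, the vial and the marker pen where they are.

Things in the scene. Friction and masses are not known exactly. Their poses are not given: they have to be found in the camera images.
- cell: Pressure cell fixed to the table; its place and yaw vary. Origin: on the vertical nut axis at table height, z up. Grey base plate x -82..82, y -175..80 mm, 12 mm thick; round aluminium body of 78 mm radius up to z 40 mm, the nut above it. The locking guide runs out along -y on a pedestal (x -17..47, y -65..-162 mm).
- stud_hole (a point): Bottom of the locking hole in the square dark stud (50 mm wide, top at z 99 mm) on the nut axis: in the cell's frame at x 0, y -14, z 75 mm. The hole opens towards the cell's -y, in line with the guide; 24 mm wide, z 63..88 mm. Axes as the cell's.
- guide (a point): Guide: open groove, centre line x 0, 22 mm wide, floor z 65 mm, cell y -65 to -162 mm; this point is on its line at y -90, z 75 mm (height of a lying pin's axis). On its -x side (x -17..-11 mm) a wall to z 75 mm for y -65..-114, then a lip to z 71 mm for y -114..-162; on its +x side the flat parking ledge (x 11..47 mm, top z 71 mm). Axes as the cell's.
- clips (a point): Midway between two spring clips, on the parked pin's axis: cell x 34, y -119, z 81 mm. Clips at y -83 and -155 mm, 12 mm long, x 21..50, top z 101 mm: back plate x 45..49 mm, mouth to -x; the sprung jaw above gives way when the pin is pushed to -x (about 4 to 8 N). Between them (y -89..-149 mm) the pin can be pushed from its +x side; free space beyond x 47 mm. Axes as the cell's.
- nut (a joint): Turn of the steel nut in rad, clockwise from above positive, range 0..1.7, starts at 0..0.2. Eight slots 0.785 rad apart, 23 mm wide; one lies in line with the guide at 0.50 and at 1.285, good to about 0.06. Friction 0.28 N m; stays where left. Flange 62 mm radius, z 42..62 mm; slotted crown 38 to 54 mm radius, up to z 91 mm.
- lever_push (a point): Point on the axis of the nut's lever, 115 mm from the nut axis, 56 mm above the table. Level round steel bar, 16 mm diameter, from the flange out to a black ball (26 mm) centred 138 mm from the axis. At joint 0 it points 130 degrees clockwise from the cell's x axis (towards its -x, -y side), and turns clockwise with the nut.
- pointer_tip (a point): On the nut's white pointer line, 60 mm from the nut axis, 60 mm above the table; its x axis points outwards along the pointer. At joint 0 the pointer stands 2.793 rad anticlockwise from the cell's x axis; it turns clockwise with the nut.
- gauge_ring: Black ring (64 to 75 mm radius) around the nut axis, z 40..45 mm, fixed, at another angle each time. Its x axis points to the middle of the green band, which spans 0.393 rad to either side (one slot pitch in all). The pointer comes clockwise from the yellow band (ring's +y side), enters green at +0.393 rad from ring x and leaves it into red at -0.393 rad.
- pin_center (a point): Middle of the locking pin on its axis: round steel bar, 106 mm long, 20 mm diameter, 0.2 kg, orange bands near its tail; y axis along the pin to the nose (last 17 mm taper to 6 mm); it may roll about y. Parked at about cell x 34, y -113, z 81 mm, nose to the nut; in the guide at x 0, z 75 mm; fully home at y -67 mm.
- glass_bottle: Clear square bottle, 44 x 44 x 135 mm, standing behind and left of the cell; origin at its underside. Bystander.
- white_vial: Small white-capped vial, 27 mm diameter, 64 mm tall, standing behind and left of the cell; origin at its underside. Bystander.
- marker: White and black marker pen, 135 mm long, 17 mm thick, lying on the table to the left of the cell; origin at its underside. Bystander.

How it is judged (in metres and radians):
On the way, in this order (a step that is already met when the one before it is completed fails the run):
1. the nut is tight: pointer in the green band with a slot in line with the guide (angle between the x axis of pointer_tip and the x axis of gauge_ring, either way round below 0.48 rad and (value of joint nut between 0.43 and 0.57 rad or value of joint nut between 1.215 and 1.355 rad)), for 0.2 s.
2. the pin has been rolled out of the clips and lies in the guide (x of pin_center in the frame of cell between -0.006 and 0.006 m and z of pin_center in the frame of cell between 0.07 and 0.079 m), for 0.1 s.
At the end, for the whole second after the job is handed in: The pointer is in the green band (5 degrees of grace at either end), the pin lies level in the guide and through a nut slot, its nose within 5 mm of the bottom of the stud's hole, and all is at rest (angle between the x axis of pointer_tip and the x axis of gauge_ring, either way round below 0.48 rad and y of pin_center in the frame of cell above -0.072 m and x of pin_center in the frame of cell between -0.006 and 0.006 m and z of pin_center in the frame of cell between 0.07 and 0.08 m and angle between the y axis of pin_center and the y axis of cell, either way round below 0.1 rad and (value of joint nut between 0.4 and 0.6 rad or value of joint nut between 1.185 and 1.385 rad) and velocity of joint nut between -0.05 and 0.05 rad/s); the robot touches nothing.
It fails at once if the pin was lifted more than 15 mm above where it was parked (z of pin_center in the frame of cell above 0.096 m).
It fails at once if the pointer was run more than 9 degrees into the red band (y of pointer_tip in the frame of gauge_ring below -0.0317 m).
It fails at once if the bottle was moved (distance of glass_bottle from where it was at the start of the episode above 0.02 m).
It fails at once if the vial was moved (distance of white_vial from where it was at the start of the episode above 0.02 m).
It fails at once if the marker pen was moved (distance of marker from where it was at the start of the episode above 0.02 m).
It also fails if it takes over 61 s, if anything falls off the work surface, if the arm or the gripper's body presses on something with over 40 N, if the wrist force passes 120 N, or if a joint passes its speed limit or range.

## Working session

There is one attempt and no reset: what is moved stays moved. The work goes in short steps, Python scripts to look and compute and a tool call to move; the robot and the scene stay as the last step left them, time stands still between calls to the robot, and variables do not carry over. Pictures are saved under pics/ and viewed, at most 14 in all, crops included, and the job is handed in when it is done.

Besides the shell and the picture viewer there is one more tool, called after "Call:" by a JSON object that holds its "api" and its "payload". arm_command: Moves the arm, as the interface text tells. Scaled input: -1 to 1 covers 0.25 m each way for a shift and pi rad each way for a turn. Its arguments: {"type":"object","properties":{"rows":{"type":"array","items":{"type":"array"}},"claw":{"type":"number"}},"required":["rows"]}

```bash
mkdir -p pics; python3 - <<'E'
from cell import state, viewer, env, models
import cv2, numpy as np
s=state(); print(s)
for c in ["top","side"]:
    p,d=viewer.read_camera(c); cv2.imwrite(f"pics/{c}0.png",p[:,:,::-1]); np.savez(f"{c}0.npz",p=p,d=d)
    k=viewer.get_calibration(c); print(c,k)
    for n in ["cell","stud_hole","guide","clips","lever_push","pointer_tip","gauge_ring","pin_center","glass_bottle","white_vial","marker"]:
        r=models.mark_of(c,n)
        print(c,n,[(np.round(x["position"]),round(x["confidence"],2)) for x in r[:2]])
E
```

```text
{'t': 0.0, 'joints': array([ 1.14439916e+00,  4.91566375e-01,  1.55941754e+00, -2.55636239e-06,
        1.09170753e+00, -1.05566155e-01]), 'qvel': array([-1.07508402e-03, -4.45595599e-04, -3.46250695e-06,  3.20019752e-04,
        9.70388977e-04,  8.28565414e-05]), 'tau': array([ 2.65406896e-03, -6.12656379e+01, -2.58181947e+01,  6.92912028e-02,
        4.82244138e-02, -1.30177409e-04]), 'eef_pos': array([196.96027443, 592.91146305, 214.06850606]), 'tcp_rot': array([-3.14049974e+00, -1.13524723e-04,  2.82076276e+00]), 'ft_force': array([ 0.29081743, -0.07586236, -1.16601835]), 'moment': array([-0.02435758, -0.03997489, -0.02946202]), 'grip_force': 0.0, 'opening': 1.0008370718239021}
top {'camera_matrix': array([[447.30910237,   0.        , 278.11903024],
       [  0.        , 447.30910237, 210.82674991],
       [  0.        ,   0.        ,   1.        ]]), 'world_to_cam': array([[-2.96208459e-02, -9.99547180e-01,  5.29530001e-03,
        -1.23105198e+02],
       [ 9.75354230e-01, -2.77442735e-02,  2.18893539e-01,
        -6.19744504e+02],
       [-2.18647505e-01,  1.16486050e-02,  9.7
[... 1196 characters left out ...]
0000000e+00,  0.00000000e+00,  0.00000000e+00,
         1.00000000e+00]])}
side cell [(array([ 557., -154.,   -3.]), 0.81)]
side stud_hole [(array([ 558., -167.,   74.]), 0.82)]
side guide [(array([ 536., -242.,   76.]), 0.73), (array([ 558., -272.,   79.]), 0.54)]
side clips [(array([ 560., -277.,   77.]), 0.74), (array([ 532., -240.,   74.]), 0.58)]
side lever_push [(array([ 534., -240.,   76.]), 0.64), (array([ 460., -219.,   52.]), 0.62)]
side pointer_tip [(array([ 512., -114.,   57.]), 0.92)]
side gauge_ring []
side pin_center [(array([ 557., -270.,   81.]), 0.68)]
side glass_bottle []
side white_vial [(array([ 556., -278.,   79.]), 0.55)]
side marker [(array([476.,  35.,   2.]), 0.45)]
```

```bash
python3 - <<'E'
import cv2
p=cv2.imread("pics/top0.png"); cv2.imwrite("pics/topc.png",cv2.resize(p[100:340,200:520],(800,600),interpolation=cv2.INTER_CUBIC))
E
```

```text
(no output)
```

View pics/topc.png

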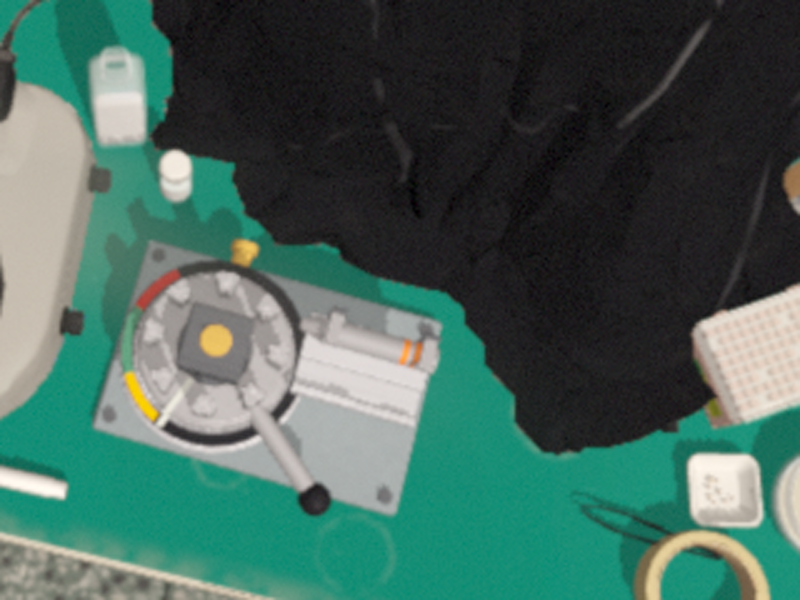

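View pics/side0.png

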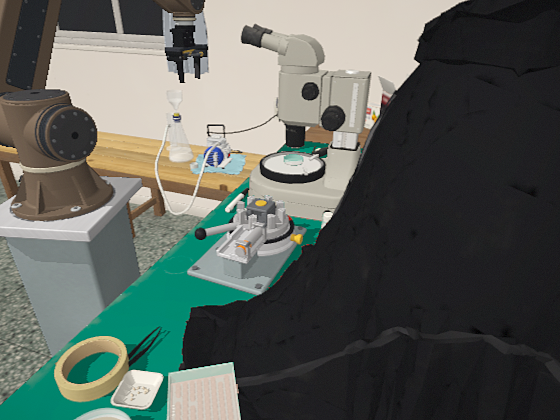

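The crop of the top view shows the pointer (crop ≈ 172,405) at the yellow band, with green next (≈ 128,340) and then red (≈ 158,287). The lever ball is at (313,498), the pin is in its clips at top right (310–435, 320–360), and the plate corners are at (152,240), (440,322), (397,513) and (95,428). The side view shows a black drape close to the cell's +x side.

```bash
cat > h.py <<'E'
import numpy as np, cv2
from cell import viewer
from scipy.optimize import least_squares
def proj(c,P,K=None):
    K=K or viewer.get_calibration(c); M=K["world_to_cam"]; P=np.atleast_2d(P)
    q=P@M[:3,:3].T+M[:3,3]; q=q*[1,-1,-1]; u=q@K["camera_matrix"].T; return u[:,:2]/u[:,2:]
def onplane(c,uv,z,K=None):
    K=K or viewer.get_calibration(c); M=K["world_to_cam"]; uv=np.atleast_2d(uv)
    r=np.c_[uv,np.ones(len(uv))]@np.linalg.inv(K["camera_matrix"]).T*[1,-1,-1]
    r=r@M[:3,:3]; o=-M[:3,:3].T@M[:3,3]; return o+r*((z-o[2])/r[:,2])[:,None]
def deproj(c,d,K=None):
    K=K or viewer.get_calibration(c); M=K["world_to_cam"]; A=K["camera_matrix"]
    v,u=np.mgrid[:d.shape[0],:d.shape[1]]
    q=np.stack([(u-A[0,2])/A[0,0]*d,-(v-A[1,2])/A[1,1]*d,-d],-1)
    return (q-M[:3,3])@M[:3,:3]
def R(a): return np.array([[np.cos(a),-np.sin(a)],[np.sin(a),np.cos(a)]])
E
python3 - <<'E'
from h import *
f=np.load("top0.npz"); p,d=f["p"],f["d"]
corn=np.array([[82,80],[82,-175],[-82,-175],[-82,80]])
uv=np.array([[152,240],[440,322],[397,513],[95,428]])/2.5+[200,100]
W=onplane("top",uv,12)[:,:2]
def res(x): return (corn@R(x[2]).T+x[:2]-W).ravel()
s=least_squares(res,[558,-155,-.25]); print("plate fit",s.x,np.round(s.fun,1))
# combine with marks
loc=np.array([[0,0],[0,-14],[0,-90],[34,-119]]*2)
obs=np.array([[560,-156],[555,-165],[537,-241],[558,-278],[557,-154],[558,-167],[536,-242],[560,-277]])
s2=least_squares(lambda x:(loc@R(x[2]).T+x[:2]-obs).ravel(),s.x); print("marks",s2.x,np.round(s2.fun,1))
o=s.x
hsv=cv2.cvtColor(p,cv2.COLOR_RGB2HSV)
X=deproj("top",d)
def toc(w): return (w-o[:2])@R(o[2])
v,u=np.mgrid[:420,:560]
P45=onplane("top",np.c_[u.ravel(),v.ravel()],45)[:,:2]; L=toc(P45); r=np.hypot(*L.T).reshape(420,560); th=np.arctan2(L[:,1],L[:,0]).reshape(420,560)%(2*np.pi)
H,S,V=[hsv[...,i].astype(int) for i in range(3)]
m=(r>64)&(r<75)
for n,lo,hi in [("red",-8,8),("yel",18,35),("grn",50,95)]:
    h=np.where(H>170,H-180,H); k=m&(h>=lo)&(h<=hi)&(S>70)&(V>60); t=th[k]; print(n,k.sum(),np.percentile(t,[2,10,50,90,98]).round(3))
# pointer: bright white at z60, r 45..62
P=onplane("top",np.c_[u.ravel(),v.ravel()],60)[:,:2]; L=toc(P); r6=np.hypot(*L.T).reshape(420,560); t6=np.arctan2(L[:,1],L[:,0]).reshape(420,560)%(2*np.pi)
k=(r6>54)&(r6<64)&(V>215)&(S<40)&(t6>2)&(t6<3.5); print("pointer",k.sum(),t6[k].round(2), V[k])
# ball
bl=onplane("top",np.array([[313,498]])/2.5+[200,100],60)[:,:2]; l=toc(bl)[0]; print("ball",bl,np.hypot(*l),np.degrees(np.arctan2(l[1],l[0])))
for w in [(464,-214),(460,-219)]:
    l=toc(np.array([w]))[0]; print("lev",np.hypot(*l),np.degrees(np.arctan2(l[1],l[0])))
# drape heights near +x side
for cx in range(50,200,15):
    w=np.array([cx,-119])@R(o[2]).T+o[:2]; dd=np.hypot(X[...,0]-w[0],X[...,1]-w[1]); dd[d==0]=1e9; k=dd<8; print(cx,w.round(),X[k][:,2].max().round() if k.any() else None)
E
```

```text
plate fit [ 5.60002026e+02 -1.55591430e+02 -3.05198844e-01] [ 0.6  2.3  0.9 -3.6 -1.7 -0.7  0.3  2. ]
marks [ 5.59482905e+02 -1.54024276e+02 -2.73209331e-01] [-0.5  2.   0.7 -2.5 -1.8  0.3  2.1  0.2  2.5 -0.  -2.3 -0.5 -0.8  1.3
  0.1 -0.8]
red 85 [0.712 0.767 1.005 1.236 1.29 ]
yel 108 [2.06  2.124 2.382 2.623 2.677]
grn 88 [1.376 1.439 1.728 1.977 2.026]
pointer 13 [2.71 2.71 2.73 2.76 2.7  2.73 2.75 2.78 2.7  2.72 2.75 2.77 2.74] [231 229 236 228 218 234 231 217 216 230 231 219 228]
ball [[ 443.5976558  -225.36813888]] 135.71575654246323 -131.57349919013507
lev 112.374152291349 -131.19665487051896
lev 118.41052324124072 -130.13571967131696
50 [ 572. -284.] 86.0
65 [ 586. -289.] 16.0
80 [ 601. -293.] 16.0
95 [ 615. -298.] 22.0
110 [ 629. -302.] 24.0
125 [ 643. -307.] 25.0
140 [ 658. -311.] 24.0
155 [ 672. -316.] 53.0
170 [ 686. -320.] 90.0
185 [ 701. -325.] 138.0
```

```bash
python3 - <<'E'
from h import *
Xs=[]
for c in ["top","side"]:
    d=np.load(c+"0.npz")["d"]; X=deproj(c,d); Xs.append(X[d>0])
X=np.vstack(Xs)
xs=range(150,851,50); ys=range(700,-451,-50)
print("y\\x",*xs,sep="\t")
for y in ys:
    row=[]
    for x in xs:
        k=(abs(X[:,0]-x)<25)&(abs(X[:,1]-y)<25); row.append(int(np.percentile(X[k][:,2],98)) if k.sum()>3 else ".")
    print(y,*row,sep="\t")
E
```

```text
y\x	150	200	250	300	350	400	450	500	550	600	650	700	750	800	850
700	-228	-216	-267	-265	-267	-748	-461	-453	.	.	-9	-9	-11	.	-10
650	-744	317	335	-748	-748	-749	-748	-747	.	.	-10	-10	-10	.	-10
600	464	446	478	-749	-746	-749	-749	-748	-302	.	1	-2	-10	.	-10
550	479	468	481	-748	-748	-747	-749	-302	-298	.	3	3	3	.	.
500	333	477	478	-748	-747	-748	-750	-301	2	3	3	3	.	.	3
450	-749	-747	-749	-749	-748	-748	-748	-299	3	3	3	29	25	18	3
400	-747	-748	-748	-748	-748	-747	-749	0	3	3	26	42	3	18	3
350	-749	-748	-749	-748	-748	-747	-748	3	3	9	23	5	4	3	3
300	-747	-749	-749	-747	-749	-747	-749	3	7	10	4	4	.	.	67
250	-748	-748	-748	-749	-749	-748	-748	3	3	.	3	.	.	.	67
200	-662	-749	-747	-747	-748	-748	2	3	77	99	98	75	.	.	.
150	1	-746	-749	-748	-748	-749	3	432	426	414	414	391	264	.	.
100	1	-748	-747	-748	-747	-746	3	432	424	414	414	381	344	339	.
50	1	-748	-748	-749	-748	-9	16	419	417	413	409	338	344	339	30
0	218	-748	-748	-749	-749	2	17	63	91	98	315	270	334	336	31
-50	1	-748	-748	-748	-749	3	13	16	15	72	74	127	106	106	3
-100	1	-748	-748	-749	-749	3	3	64	92	92	17	65	133	133	30
-150	1	-748	-749	-749	-2	3	9	92	100	97	46	66	32	103	139
-200	-658	-749	-748	-748	3	3	66	91	96	93	45	33	131	193	224
-250	-749	-749	-749	-748	3	3	68	76	100	100	31	67	196	271	318
-300	-749	-749	-748	-750	3	3	16	72	100	21	26	150	259	336	364
-350	-748	-748	-748	0	3	3	3	3	13	31	79	204	358	421	397
-400	-748	-748	-749	3	3	3	3	32	28	75	140	290	411	465	.
-450	-747	-747	-748	3	3	8	10	32	81	132	203	330	461	456	.
```

```bash
cat > plan.py <<'E'
import sys, numpy as np
from cell import state
# usage: plan.py step_mm x,y,z,psi_deg [more waypoints] ; prints tool-frame rows
def plan(p,psi,wps,step=45,dps=8,rnd=2):
    rows=[]
    for w in wps:
        t=np.array(w[:3]); a=(w[3]-psi+180)%360-180
        n=max(1,int(np.ceil(max(np.linalg.norm(t-p)/step,abs(a)/dps)-1e-6))); 
        for i in range(n):
            k=n-i; d=(t-p)/k; da=((w[3]-psi+180)%360-180)/k
            c,s=np.cos(np.radians(psi)),np.sin(np.radians(psi))
            v=np.round(np.array([c*d[0]+s*d[1],s*d[0]-c*d[1],-d[2]])/250,rnd); tt=round(-da/180,3)
            rows.append([v.tolist(),tt]); q=v*250
            p=p+np.array([c*q[0]+s*q[1],s*q[0]-c*q[1],-q[2]]); psi-=tt*180
    return rows,p,psi
if __name__=="__main__":
    s=state(); p=s["eef_pos"]; psi=np.degrees(s["tcp_rot"][2]); print(s["t"],p.round(1),round(psi,1),s["ft_force"].round(1))
    r,p,psi=plan(p,psi,[list(map(float,a.split(","))) for a in sys.argv[2:]],float(sys.argv[1]),rnd=2 if float(sys.argv[1])>15 else 3)
    for i in range(0,len(r),5): print(str(r[i:i+5]))
    print(p.round(1),round(psi,1))
E
python3 plan.py 45 385,160,214,165 400,-20,214,165 485,-239,214,122 485,-239,110,122
```

```text
1.2 [197.1 593.1 214.7] 161.6 [ 0.3 -0.4 -1.2]
[[[-0.11, -0.13, 0.0], np.float64(-0.002)], [[-0.11, -0.13, 0.0], np.float64(-0.002)], [[-0.11, -0.13, 0.0], np.float64(-0.002)], [[-0.11, -0.13, 0.0], np.float64(-0.002)], [[-0.11, -0.13, 0.0], np.float64(-0.002)]]
[[[-0.11, -0.13, 0.0], np.float64(-0.001)], [[-0.11, -0.13, 0.0], np.float64(-0.002)], [[-0.11, -0.13, 0.0], np.float64(-0.001)], [[-0.11, -0.13, 0.0], np.float64(-0.002)], [[-0.11, -0.14, 0.0], np.float64(-0.001)]]
[[[-0.12, -0.13, 0.0], np.float64(-0.002)], [[-0.05, -0.14, 0.0], np.float64(0.0)], [[-0.05, -0.14, 0.0], np.float64(0.0)], [[-0.05, -0.13, 0.0], np.float64(0.0)], [[-0.05, -0.14, 0.0], np.float64(0.0)]]
[[[-0.04, -0.13, 0.0], np.float64(0.0)], [[-0.09, -0.13, 0.0], np.float64(0.04)], [[-0.11, -0.11, 0.0], np.float64(0.04)], [[-0.12, -0.1, 0.0], np.float64(0.04)], [[-0.13, -0.08, 0.0], np.float64(0.04)]]
[[[-0.15, -0.07, 0.0], np.float64(0.04)], [[-0.15, -0.05, 0.0], np.float64(0.039)], [[0.0, 0.0, 0.14], np.float64(0.0)], [[0.0, 0.0, 0.14], np.float64(0.0)], [[0.0, 0.0, 0.14], np.float64(0.0)]]
[ 485.1 -239.6  109.7] 122.0
```

Call:
{"api": "arm_command", "payload": {"rows": [[[-0.11,-0.13,0],0],[[-0.11,-0.13,0],0],[[-0.11,-0.13,0],0],[[-0.11,-0.13,0],0],[[-0.11,-0.13,0],0]], "claw": 0}}

```text
t: 1.7
eef_pos: [276.6, 394.0, 214.8]
tcp_rot: [3.141, 0.0, 2.821]
ft_force: [0.3, 0.3, 1.3]
opening: 0.637
grip_force: 0.0
```

Call:
{"api": "arm_command", "payload": {"rows": [[[-0.11,-0.13,0],0],[[-0.11,-0.13,0],0],[[-0.11,-0.13,0],0],[[-0.11,-0.13,0],0],[[-0.11,-0.13,0],0]]}}

```text
t: 2.2
eef_pos: [355.9, 196.5, 214.9]
tcp_rot: [3.141, 0.001, 2.821]
ft_force: [1.2, 0.8, 0.3]
opening: 0.211
grip_force: 0.0
```

```bash
sed -i 's/print(str(r\[i:i+5\]))/print(str(r[i:i+5]).replace("np.float64",""))/' plan.py; python3 plan.py 45 385,120,214,161.6 400,-30,214,161.6 485,-239,214,122 485,-239,110,122
```

```text
2.2 [355.9 196.5 214.9] 161.6 [1.2 0.8 0.3]
[[[-0.1, -0.13, 0.0], (0.0)], [[-0.11, -0.12, 0.0], (0.0)], [[-0.06, -0.14, 0.0], (0.0)], [[-0.06, -0.14, 0.0], (0.0)], [[-0.06, -0.14, 0.0], (0.0)]]
[[[-0.06, -0.13, 0.0], (0.0)], [[-0.1, -0.12, 0.0], (0.037)], [[-0.11, -0.1, 0.0], (0.037)], [[-0.12, -0.09, 0.0], (0.037)], [[-0.13, -0.07, 0.0], (0.036)]]
[[[-0.14, -0.06, 0.0], (0.037)], [[-0.15, -0.04, 0.0], (0.036)], [[0.0, -0.0, 0.14], (0.0)], [[0.0, -0.0, 0.14], (0.0)], [[0.0, -0.0, 0.14], (0.0)]]
[ 486.4 -239.1  109.9] 122.0
```

Call:
{"api": "arm_command", "payload": {"rows": [[[-0.1,-0.13,0],0],[[-0.11,-0.12,0],0],[[-0.06,-0.14,0],0],[[-0.06,-0.14,0],0],[[-0.06,-0.14,0],0]]}}

```text
t: 2.7
eef_pos: [395.2, 6.7, 214.8]
tcp_rot: [3.141, 0.001, 2.821]
ft_force: [0.4, -0.0, -0.2]
opening: 0.007
grip_force: 0.0
```

Call:
{"api": "arm_command", "payload": {"rows": [[[-0.06,-0.13,0],0],[[-0.1,-0.12,0],0.037],[[-0.11,-0.1,0],0.037],[[-0.12,-0.09,0],0.037],[[-0.13,-0.07,0],0.036]]}}

```text
t: 3.2
eef_pos: [456.5, -168.4, 214.8]
tcp_rot: [3.141, 0.0, 2.354]
ft_force: [0.7, 0.2, 0.5]
opening: 0.004
grip_force: 0.0
```

Call:
{"api": "arm_command", "payload": {"rows": [[[-0.14,-0.06,0],0.037],[[-0.15,-0.04,0],0.036],[[0,0,0],0],[[0,0,0],0],[[0,0,0],0]]}}

```text
t: 3.7
eef_pos: [485.5, -236.9, 214.6]
tcp_rot: [-3.142, -0.001, 2.131]
ft_force: [-0.5, 0.5, -0.6]
opening: 0.002
grip_force: 0.0
```

```bash
python3 - <<'E'
from cell import state, viewer, env, models
import cv2, numpy as np
s=state(); print(s["t"],s["eef_pos"],s["tcp_rot"],s["ft_force"])
p,d=viewer.read_camera("wrist"); cv2.imwrite("pics/w1.png",p[:,:,::-1]); np.savez("w1.npz",p=p,d=d); print(viewer.get_calibration("wrist"))
for n in ["cell","stud_hole","guide","clips","lever_push","pointer_tip","gauge_ring","pin_center"]:
    print(n,[(np.round(x["position"]),round(x["confidence"],2)) for x in models.mark_of("wrist",n)[:2]])
E
```

```text
3.7 [ 485.53673034 -236.87583837  214.56490416] [-3.14150627e+00 -5.89267593e-04  2.13084117e+00] [-0.47675758  0.53650932 -0.55244966]
{'camera_matrix': array([[325.64475879,   0.        , 279.19864233],
       [  0.        , 325.64475879, 209.85321368],
       [  0.        ,   0.        ,   1.        ]]), 'world_to_cam': array([[ 8.46689071e-01,  5.32087888e-01,  3.11975576e-04,
        -2.84621311e+02],
       [-5.11648749e-01,  8.14325797e-01, -2.74023820e-01,
         4.73287927e+02],
       [-1.46058806e-01,  2.31853352e-01,  9.61722854e-01,
        -2.64555725e+02],
       [ 0.00000000e+00,  0.00000000e+00,  0.00000000e+00,
         1.00000000e+00]])}
cell [(array([ 560., -156.,    1.]), 0.76)]
stud_hole [(array([ 556., -165.,   76.]), 0.84)]
guide [(array([ 535., -243.,   73.]), 0.91), (array([ 562., -155.,    1.]), 0.64)]
clips [(array([ 559., -277.,   83.]), 0.78)]
lever_push [(array([ 460., -217.,   57.]), 0.75), (array([ 534., -241.,   71.]), 0.44)]
pointer_tip [(array([ 514., -113.,   62.]), 0.68)]
gauge_ring []
pin_center [(array([ 558., -268.,   85.]), 0.94), (array([772., -83.,   1.]), 0.48)]
```

View pics/w1.png

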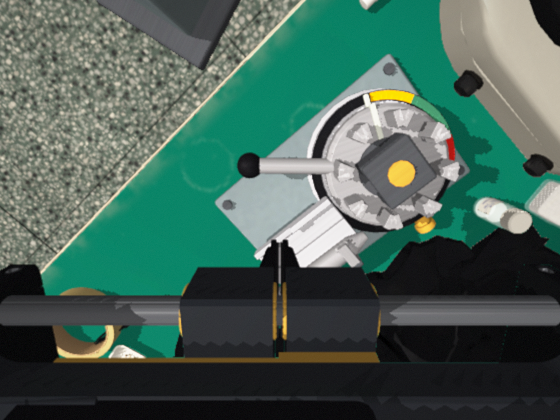

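The wrist view shows the fingers (bottom centre, tip ≈ 280,245), the lever lying horizontally with its ball at (248,165), and the plate corners at (388,55) and (215,200). The stud cap is at (401,173). Yellow, green and red run from (385,95) to (452,150).

```bash
python3 - <<'E'
from h import *
K=viewer.get_calibration("wrist")
W=onplane("wrist",[[388,55],[215,200],[466,172]],12,K)[:,:2]; print(W, np.linalg.norm(W[0]-W[1]))
for z in (99,105): print("cap",onplane("wrist",[[401,173]],z,K))
e=W[0]-W[1]; yaw=np.arctan2(e[1],e[0])-np.pi/2; print("yaw edge",yaw)
loc=np.array([[0,0],[0,-14],[0,-90],[34,-119]]*3+[[-82,80],[-82,-175]])
obs=np.array([[560,-156],[555,-165],[537,-241],[558,-278],[557,-154],[558,-167],[536,-242],[560,-277],[560,-156],[556,-165],[535,-243],[559,-277],*W[:2]])
s=least_squares(lambda x:(loc@R(x[2]).T+x[:2]-obs).ravel(),[560,-155,-.3]); print(s.x,np.round(s.fun,1))
o=np.array([560,-155.3]);b=onplane("wrist",[[248,165]],58,K)[0,:2]-o; print("ball",np.hypot(*b),np.arctan2(b[1],b[0]))
pt=np.array([[365,96],[380,135]]); t=onplane("wrist",pt,62,K)[:,:2]-o; print("pointer",np.hypot(*t.T),np.arctan2(t[:,1],t[:,0]))
E
```

```text
[[ 508.34678687  -59.83745137]
 [ 430.88670951 -293.04844994]
 [ 659.44110984 -110.58662551]] 245.73854692005727
cap [[ 561.26467417 -156.37351386   99.        ]]
cap [[ 558.81523344 -156.72798976  105.        ]]
yaw edge -0.320681485318562
[ 5.60942842e+02 -1.54394040e+02 -2.97131852e-01] [ 0.9  1.6  1.8 -2.8 -2.4  0.5  0.6 -0.1  3.9 -0.4 -1.2 -0.8 -1.4  1.5
 -1.4 -1.1  0.9  1.6  0.8 -2.8 -0.4  2.5 -0.4 -1.1 -2.4  5.9  0.4 -4.7]
ball 138.2094690406978 -2.5791736498599125
pointer [70.09311825 30.75299544] [2.52119378 2.44876048]
```

Call:
{"api": "arm_command", "payload": {"rows": [[[0,0,0.17],0],[[0,0,0.17],0],[[0,0,0.17],0],[[0,0,0.1],0],[[0,0,0.06],0]]}}

```text
t: 4.65
eef_pos: [485.2, -237.1, 44.9]
tcp_rot: [-3.141, -0.003, 2.13]
ft_force: [-0.4, -0.6, 0.4]
opening: 0.004
grip_force: 0.0
```

Call:
{"api": "arm_command", "payload": {"rows": [[[0.02,0,0],0],[[0.02,0,0],0],[[0.01,0,0],0],[[0,0,0],0],[[0,0,0],0]]}}

```text
t: 5.15
eef_pos: [479.6, -227.0, 47.9]
tcp_rot: [3.141, 0.001, 2.13]
ft_force: [-0.2, -0.9, -1.1]
opening: 0.006
grip_force: 0.0
```

Call:
{"api": "arm_command", "payload": {"rows": [[[0.02,0,0.01],0],[[0.038,-0.005,0],0.028],[[0.038,-0.005,0],0.028],[[0.038,-0.005,0],0.028],[[0.038,-0.005,0],0.028]]}}

```text
t: 5.65
eef_pos: [456.9, -190.4, 44.9]
tcp_rot: [3.14, 0.001, 1.774]
ft_force: [2.8, -2.8, -0.5]
opening: 0.003
grip_force: 1.5
```

```bash
cat > nut.py <<'E'
from h import *
from cell import state, models
import sys
O=np.array([560.2,-155.3]); YAW=-0.295
s=state(); d=s["eef_pos"][:2]-O; th=s["tcp_rot"][2]+np.pi/2; u=np.array([np.cos(th),np.sin(th)])
print("t",round(s["t"],2),"r",(d@u).round(1),"s",(d@[-u[1],u[0]]).round(1),"z",s["eef_pos"][2].round(1),"q_if_lever_along_tool",round((-2.269+YAW-th)%(2*np.pi),3),"F",s["ft_force"].round(1))
p,D=viewer.read_camera("wrist"); cv2.imwrite(f"pics/{sys.argv[1]}.png",p[:,:,::-1])
for c in ["wrist","top"]:
  if c=="top": P,_=viewer.read_camera(c); cv2.imwrite(f"pics/{sys.argv[1]}t.png",P[:,:,::-1])
  for n,a0 in [("lever_push",-2.269),("pointer_tip",2.793)]:
    for x in models.mark_of(c,n)[:2]:
        w=np.array(x["position"]); e=w[:2]-O; print(c,n,w.round(),round(x["confidence"],2),"r",np.hypot(*e).round(),"q",round((a0+YAW-np.arctan2(e[1],e[0]))%(2*np.pi),3))
E
python3 nut.py n1
```

```text
t 5.65 r 108.3 s 13.6 z 44.9 q_if_lever_along_tool 0.375 F [ 2.8 -2.8 -0.5]
wrist lever_push [ 447. -174.   58.] 0.84 r 114.0 q 0.411
wrist pointer_tip [ 535. -100.   63.] 0.6 r 61.0 q 0.505
top pointer_tip [ 535. -100.   61.] 0.87 r 61.0 q 0.494
```

Call:
{"api": "arm_command", "payload": {"rows": [[[0.038,-0.003,0],0.028],[[0.038,-0.003,0],0.028],[[0.038,-0.003,0],0.028],[[0.038,-0.003,0],0.028],[[0.038,-0.003,0],0.028]]}}

```text
t: 6.45
eef_pos: [451.3, -143.6, 44.5]
tcp_rot: [-3.142, 0.0, 1.336]
ft_force: [-0.7, -3.0, 0.4]
opening: 0.006
grip_force: 1.6
```

Call:
{"api": "arm_command", "payload": {"rows": [[[0.038,-0.003,0],0.028],[[0.038,-0.003,0],0.028],[[0.02,-0.001,0],0.014],[[0,0,0],0],[[0,0,0],0]]}}

```text
t: 6.95
eef_pos: [456.9, -120.2, 44.5]
tcp_rot: [3.142, -0.0, 1.12]
ft_force: [-0.1, -0.3, -0.4]
opening: 0.001
grip_force: 0.0
```

```bash
python3 nut.py n2
```

```text
t 6.95 r 108.3 s 13.4 z 44.5 q_if_lever_along_tool 1.028 F [-0.1 -0.3 -0.4]
wrist lever_push [ 459. -102.   58.] 0.56 r 114.0 q 1.06
wrist pointer_tip [573. -94.  60.] 0.95 r 63.0 q 1.127
top pointer_tip [573. -96.  59.] 0.77 r 61.0 q 1.132
```

View pics/n2.png

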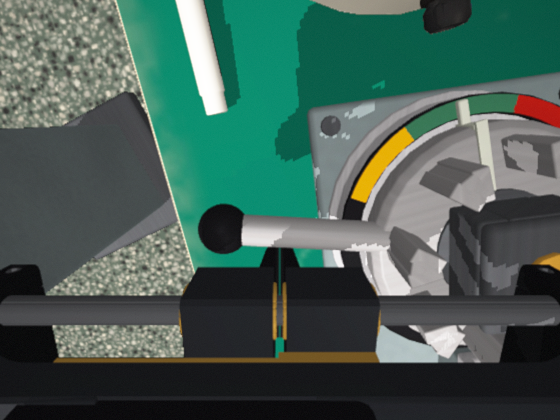

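The wrist view shows the lever pressed against the finger (ball at 221,229). The pointer runs from (482,124) to (489,185) and is inside the green band, which spans (412,135) to (515,103). Red starts at (515,103). I'll compute the angles accurately.

```bash
python3 - <<'E'
from h import *
K=viewer.get_calibration("wrist"); O=np.array([560.2,-155.3]); Y=-.295
def ang(uv,z):
    w=onplane("wrist",uv,z,K)[:,:2]; e=w-O; return w.round(1).tolist(),np.hypot(*e.T).round(1),(np.arctan2(e[:,1],e[:,0])-Y).round(3)
for z in (60,63): print("ptr",z,ang([[482,124],[489,185]],z))
print("ring: y/g, mid mark, g/r",ang([[412,133],[463,110],[516,105]],45))
w=onplane("wrist",[[221,229]],58,K)[:,:2]-O; print("ball",np.hypot(*w.T),-2.269+Y-np.arctan2(w[:,1],w[:,0])+0)
w=onplane("wrist",[[330,128]],12,K); print("screw",w)
im=cv2.imread("pics/n2t.png"); o=proj("top",[[*O,91]])[0]; print(o)
u,v=o.astype(int); c=im[v-50:v+60,u-50:u+90]; cv2.imwrite("pics/n2tc.png",cv2.resize(c,(763,600),interpolation=cv2.INTER_CUBIC))
w=cv2.imread("pics/n2.png"); cv2.imwrite("pics/n2c.png",cv2.resize(w[80:380,300:560],(520,600),interpolation=cv2.INTER_CUBIC))
E
```

```text
ptr 60 ([[572.7, -95.3], [567.7, -124.5]], array([61.2, 31.7]), array([1.66 , 1.627]))
ptr 63 ([[571.1, -94.5], [566.2, -123.1]], array([61.8, 32.8]), array([1.689, 1.682]))
ring: y/g, mid mark, g/r ([[547.6, -88.4], [574.1, -88.9], [598.4, -98.0]], array([68.1, 67.9, 68.8]), array([2.052, 1.659, 1.277]))
ball [137.48991255] [-5.19628633]
screw [[515.30269156 -71.11607624  12.        ]]
[286.61337476 236.88524418]
```

View pics/n2tc.png

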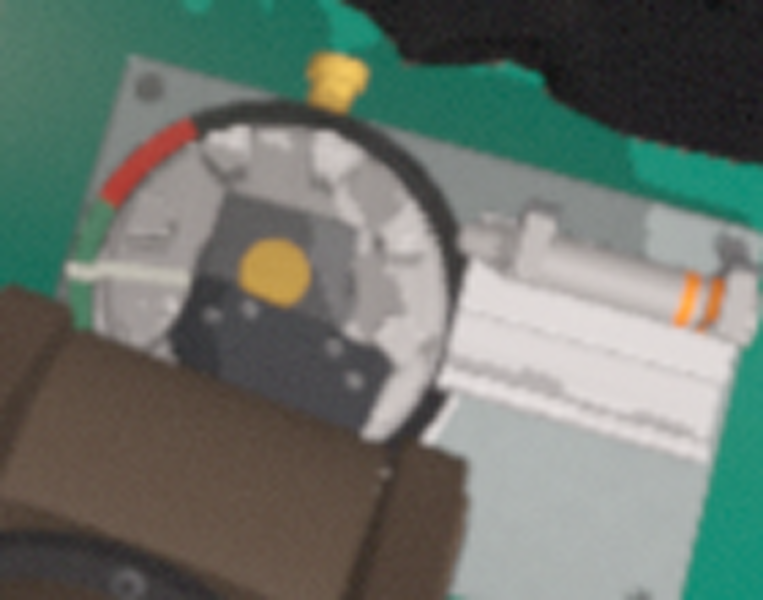

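Call:
{"api": "arm_command", "payload": {"rows": [[[0.02,-0.002,0],0.015],[[0.02,-0.002,0],0.015],[[0.02,-0.002,0],0.015],[[0.02,-0.002,0],0.014],[[0,0,0],0]]}}

```text
t: 7.75
eef_pos: [465.0, -101.5, 44.6]
tcp_rot: [-3.141, 0.0, 0.933]
ft_force: [-0.8, -1.0, -0.9]
opening: 0.005
grip_force: 0.0
```

```bash
python3 nut.py n3
```

```text
t 7.75 r 108.5 s 13.5 z 44.6 q_if_lever_along_tool 1.216 F [-0.8 -1.  -0.9]
wrist lever_push [474. -85.  56.] 0.97 r 111.0 q 1.264
wrist pointer_tip [582. -96.  61.] 0.74 r 63.0 q 1.286
top pointer_tip [583. -99.  58.] 0.88 r 61.0 q 1.306
```

View pics/n3.png

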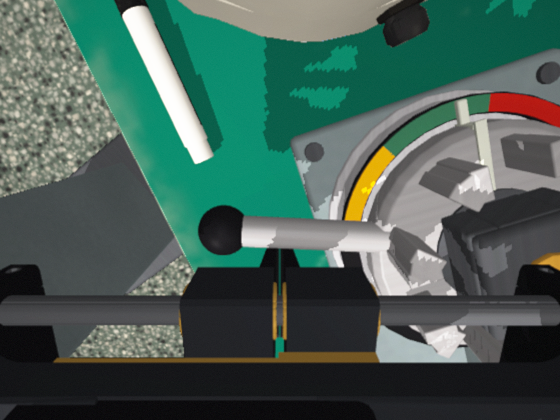

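The lever is still against the finger, and the pointer's outer piece (462,111) and inner piece (484,125)–(487,190) are within green, which spans (392,153) to (489,103). The outer white piece moved with the nut, so it belongs to the pointer.

```bash
python3 - <<'E'
from h import *
K=viewer.get_calibration("wrist"); O=np.array([560.2,-155.3]); Y=-.295
def ang(uv,z):
    w=onplane("wrist",uv,z,K)[:,:2]; e=w-O; return np.hypot(*e.T).round(1),(np.arctan2(e[:,1],e[:,0])-Y).round(3)
for z in (60,63): print("ptr",z,ang([[481,124],[487,185]],z))
print("ring: y/g, outer ptr, g/r",ang([[391,153],[462,111],[490,104]],45))
w=onplane("wrist",[[222,230]],58,K)[:,:2]-O; print("ball",np.hypot(*w.T),-2.269+Y-np.arctan2(w[:,1],w[:,0])+2*np.pi)
print("screws at (-70?,68?)",[( (x[:2]-O)@R(Y)).round(1) for x in onplane("wrist",[[314,152],[549,73]],12,K)])
im=cv2.imread("pics/n3t.png"); o=proj("top",[[*O,91]])[0]
u,v=o.astype(int); c=im[v-50:v+60,u-50:u+90]; c=cv2.resize(c,(763,600),interpolation=cv2.INTER_CUBIC)
s=763/140
# overlay predicted slot edges lines for q=1.285: slot directions in cell at -90deg + k*45deg, at z 91
for k in range(8):
    a=-np.pi/2+k*np.pi/4+Y
    P=np.array([[*(O+r*np.array([np.cos(a),np.sin(a)])),91] for r in (36,56)]); q=((proj("top",P)-[u-50,v-50])*s).astype(int)
    cv2.line(c,tuple(map(int,q[0])),tuple(map(int,q[1])),(0,0,255) if k else (255,0,0),1)
cv2.imwrite("pics/n3tc.png",c)
E
```

```text
ptr 60 (array([61.3, 31.9]), array([1.477, 1.462]))
ptr 63 (array([61.8, 33. ]), array([1.505, 1.515]))
ring: y/g, outer ptr, g/r (array([67. , 67.5, 68.8]), array([2.069, 1.477, 1.276]))
ball [136.6885503] [1.26874782]
screws at (-70?,68?) [array([-67. ,  68.3]), array([74.6, 65.8])]
```

View pics/n3tc.png

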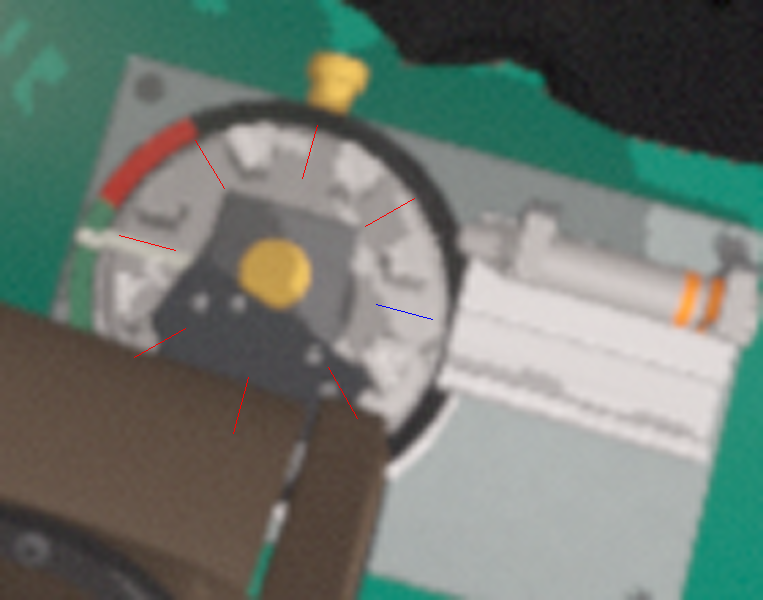

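```bash
python3 plan.py 45 450,-122,45,53.5 450,-122,190,60 595,-287,190,162.8
```

```text
8.05 [ 465.1 -101.9   44.6] 53.5 [-0.3  0.  -0.8]
[[[-0.1, -0.0, -0.0], (-0.0)], [[-0.0, -0.0, -0.15], (-0.009)], [[-0.0, -0.0, -0.14], (-0.009)], [[-0.0, -0.0, -0.15], (-0.009)], [[-0.0, -0.0, -0.14], (-0.009)]]
[[[-0.02, 0.06, -0.0], (-0.044)], [[-0.03, 0.06, -0.0], (-0.044)], [[-0.04, 0.06, -0.0], (-0.044)], [[-0.05, 0.05, -0.0], (-0.044)], [[-0.05, 0.04, -0.0], (-0.044)]]
[[[-0.06, 0.04, -0.0], (-0.044)], [[-0.06, 0.03, -0.0], (-0.044)], [[-0.06, 0.02, -0.0], (-0.044)], [[-0.07, 0.01, -0.0], (-0.044)], [[-0.07, -0.0, -0.0], (-0.044)]]
[[[-0.07, -0.01, -0.0], (-0.044)], [[-0.06, -0.02, -0.0], (-0.044)], [[-0.06, -0.03, -0.0], (-0.043)]]
[ 595.3 -287.7  189.6] 162.7
```

Call:
{"api": "arm_command", "payload": {"rows": [[[-0.1,0,0],0],[[0,0,-0.14],-0.009],[[0,0,-0.15],-0.009],[[0,0,-0.15],-0.009],[[0,0,-0.14],-0.009]]}}

```text
t: 8.55
eef_pos: [449.9, -121.9, 191.4]
tcp_rot: [3.141, -0.0, 1.047]
ft_force: [-0.3, -0.1, -0.3]
opening: 0.004
grip_force: 0.0
```

Call:
{"api": "arm_command", "payload": {"rows": [[[-0.02,0.06,0],-0.044],[[-0.03,0.06,0],-0.044],[[-0.04,0.06,0],-0.044],[[-0.05,0.05,0],-0.044],[[-0.05,0.04,0],-0.044]]}}

```text
t: 9.05
eef_pos: [505.5, -186.4, 189.6]
tcp_rot: [3.141, -0.0, 1.743]
ft_force: [0.7, -0.4, -0.3]
opening: 0.003
grip_force: 0.0
```

Call:
{"api": "arm_command", "payload": {"rows": [[[-0.06,0.04,0],-0.044],[[-0.06,0.03,0],-0.044],[[-0.06,0.02,0],-0.044],[[-0.07,0.01,0],-0.044],[[-0.07,0,0],-0.044]]}}

```text
t: 9.55
eef_pos: [563.6, -249.3, 189.5]
tcp_rot: [3.142, -0.0, 2.434]
ft_force: [-0.3, -0.7, 0.3]
opening: 0.005
grip_force: 0.0
```

Call:
{"api": "arm_command", "payload": {"rows": [[[-0.07,-0.01,0],-0.044],[[-0.06,-0.02,0],-0.044],[[-0.06,-0.03,0],-0.043],[[0,0,0],0],[[0,0,0],0]]}}

```text
t: 10.05
eef_pos: [594.7, -287.3, 189.1]
tcp_rot: [3.141, -0.001, 2.836]
ft_force: [-0.4, -0.0, 0.3]
opening: 0.004
grip_force: 0.0
```

```bash
python3 nut.py p1; python3 - <<'E'
from cell import state, models
import numpy as np
s=state(); print(s["eef_pos"],s["tcp_rot"])
for c in ["wrist","top"]:
  for n in ["cell","stud_hole","guide","clips","pin_center"]:
    print(c,n,[(np.round(x["position"]),round(x["confidence"],2)) for x in models.mark_of(c,n)[:2]])
E
```

```text
t 10.05 r 115.5 s 72.7 z 189.1 q_if_lever_along_tool 5.596 F [-0.4 -0.   0.3]
wrist pointer_tip [581. -94.  59.] 0.71 r 65.0 q 1.248
top lever_push [470. -81.  56.] 0.88 r 117.0 q 1.27
top pointer_tip [583. -97.  61.] 0.92 r 63.0 q 1.295
[ 595.04704859 -287.1713126   189.85392363] [3.14151463e+00 1.95384180e-04 2.83898872e+00]
wrist cell [(array([ 562., -156.,    1.]), 0.93)]
wrist stud_hole [(array([ 556., -166.,   73.]), 0.96), (array([770., -82.,   2.]), 0.28)]
wrist guide [(array([ 534., -239.,   72.]), 0.67), (array([ 560., -156.,    2.]), 0.46)]
wrist clips [(array([ 559., -274.,   83.]), 0.83)]
wrist pin_center [(array([ 559., -274.,   84.]), 0.82)]
top cell [(array([ 561., -157.,    4.]), 0.68)]
top stud_hole [(array([ 556., -167.,   74.]), 0.76)]
top guide []
top clips []
top pin_center [(array([ 556., -168.,   74.]), 0.63)]
```

View pics/p1.png

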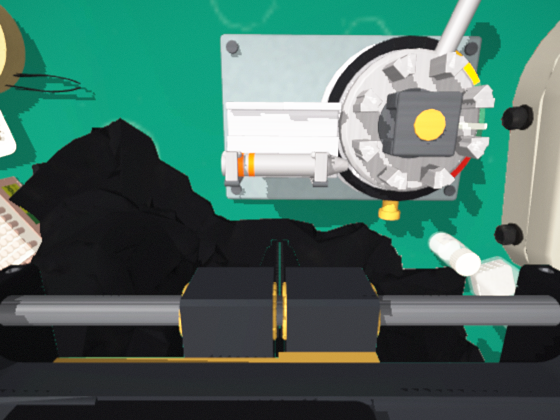

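The wrist view shows the pin with its orange bands at (250,165), in clips at (232,168) and (320,168). The guide is at (226–340, 103–150), and the nut and stud cap are at (430,125). The plate edges are aligned with the image, so the tool is parallel to the cell. The finger tip is at (280,243).

```bash
python3 - <<'E'
from h import *
K=viewer.get_calibration("wrist")
pts=[((222,35),(-82,-175,12)),((479,36),(-82,80,12)),((232,47),None),((232,168),(34,-155,101)),((320,168),(34,-83,101)),((222,165),(34,-166,81)),((226,103),(-17,-162,71))]
O=np.array([560.2,-155.3]);Y=-.302
for uv,c in pts:
    if c:
        w=onplane("wrist",[uv],c[2],K)[0,:2]; print(uv,c,"measured in cell:",((w-O)@R(Y)).round(1),"pred px",proj("wrist",[[*(R(Y)@np.array(c[:2])+O),c[2]]],K).round(0))
im=cv2.imread("pics/p1.png"); c=im[85:215,205:415].copy(); s=3.7; c=cv2.resize(c,None,fx=s,fy=s,interpolation=cv2.INTER_CUBIC)
def L(a,b,col):
    q=(proj("wrist",[[*(R(Y)@np.array(x[:2])+O),x[2]] for x in (a,b)],K)-[205,85])*s
    cv2.line(c,tuple(map(int,q[0])),tuple(map(int,q[1])),col,1)
L((0,-162,65),(0,-65,65),(0,0,255)); L((34,-166,91),(34,-77,91),(255,0,0)); L((47,-162,71),(47,-65,71),(0,160,0)); L((-11.5,-54,91),(-11.5,-38,91),(255,0,255)); L((11.5,-54,91),(11.5,-38,91),(255,0,255)); L((-17,-162,71),(-17,-65,75),(0,160,0))
cv2.imwrite("pics/p1c.png",c); print(c.shape)
E
```

```text
(222, 35) (-82, -175, 12) measured in cell: [ -79.9 -172.2] pred px [[219.  33.]]
(479, 36) (-82, 80, 12) measured in cell: [-79.2  74.9] pred px [[485.  33.]]
(232, 168) (34, -155, 101) measured in cell: [  34.9 -154.6] pred px [[231. 167.]]
(320, 168) (34, -83, 101) measured in cell: [ 34.8 -84.7] pred px [[322. 167.]]
(222, 165) (34, -166, 81) measured in cell: [  35.3 -166. ] pred px [[222. 163.]]
(226, 103) (-17, -162, 71) measured in cell: [ -15.4 -161.9] pred px [[226. 101.]]
(481, 777, 3)
```

View pics/p1c.png

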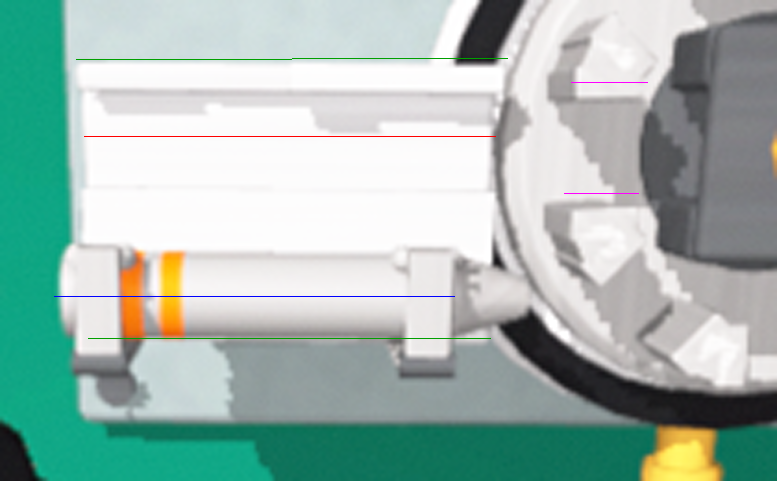

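Call:
{"api": "arm_command", "payload": {"rows": [[[0,0,0.15],0],[[0,0,0.15],0],[[0,0,0.1],0],[[0,0,0.06],0],[[0,0,0],0]]}}

```text
t: 11.35
eef_pos: [594.6, -287.2, 72.9]
tcp_rot: [3.141, -0.003, 2.84]
ft_force: [0.3, -0.4, -0.8]
opening: 0.003
grip_force: 0.0
```

Call:
{"api": "arm_command", "payload": {"rows": [[[0.03,0,0],0],[[0.02,0,0],0],[[0.01,0,0],0],[[0.01,0,0],0],[[0,0,0],0]]}}

```text
t: 11.85
eef_pos: [578.4, -282.4, 75.3]
tcp_rot: [-3.141, 0.001, 2.84]
ft_force: [-0.0, 0.3, 1.0]
opening: 0.003
grip_force: 0.0
```

Call:
{"api": "arm_command", "payload": {"rows": [[[0.01,0,0],0],[[0.01,0,0],0],[[0.01,0,0],0],[[0.01,0,0],0],[[0.01,0,0],0]]}}

```text
t: 12.35
eef_pos: [568.5, -279.5, 75.5]
tcp_rot: [-3.141, 0.005, 2.84]
ft_force: [8.4, -1.5, 1.3]
opening: 0.004
grip_force: 4.0
```

```bash
cat > pin.py <<'E'
from h import *
from cell import state, models
import sys
O=np.array([561.2,-155.6]); Y=-0.302
s=state(); print("t",round(s["t"],2),"tcp cell",((s["eef_pos"][:2]-O)@R(Y)).round(1),"z",s["eef_pos"][2].round(1),"F",s["ft_force"].round(1))
for c in ["wrist","top","side"]:
  p,D=viewer.read_camera(c); cv2.imwrite(f"pics/{sys.argv[1]}{c[0]}.png",p[:,:,::-1])
  for n in ["pin_center"]:
    for x in models.mark_of(c,n)[:2]:
        w=np.array(x["position"]); print(c,n,((w[:2]-O)@R(Y)).round(1),w[2].round(1),round(x["confidence"],2))
E
python3 pin.py r1
```

```text
t 12.35 tcp cell [  43.8 -116.2] z 75.5 F [ 8.4 -1.5  1.3]
wrist pin_center [  24.8 -110.9] 82.4 0.86
side pin_center [ 1.5 62.9] 62.6 0.69
side pin_center [  17.4 -111.7] 80.9 0.65
```

Call:
{"api": "arm_command", "payload": {"rows": [[[0.01,0,0],0],[[0.01,0,0],0],[[0.01,0,0],0],[[0.01,0,0],0],[[0.01,0,0],0]]}}

```text
t: 13.15
eef_pos: [553.9, -274.6, 74.3]
tcp_rot: [3.141, -0.001, 2.84]
ft_force: [-0.2, 0.3, -0.6]
opening: 0.006
grip_force: 0.0
```

```bash
python3 pin.py r2
```

```text
t 13.15 tcp cell [  28.4 -115.8] z 74.3 F [-0.2  0.3 -0.6]
wrist pin_center [   2.6 -111. ] 77.7 0.65
side pin_center [  -4.3 -109.7] 76.3 0.49
```

View pics/r2w.png

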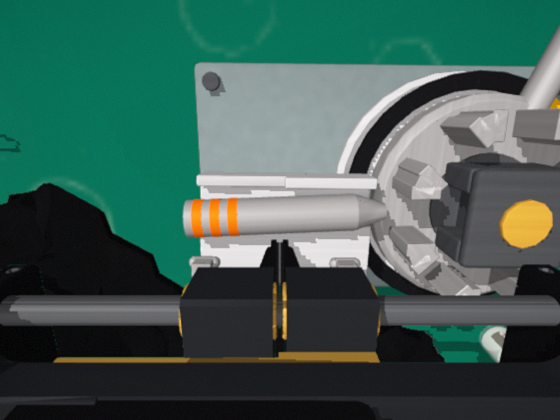

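The pin is out of its clips, lying along the guide from (185,218) to (385,211) with its nose pointing at the nut slot (≈ 410,207). I'll check its height from depth.

```bash
python3 - <<'E'
from h import *
O=np.array([561.2,-155.6]); Y=-0.302
p,d=viewer.read_camera("wrist"); X=deproj("wrist",d)
C=np.concatenate([(X[...,:2]-O)@R(Y),X[...,2:]],-1)
k=(d>0)&(C[...,2]>73)&(C[...,2]<97)&(abs(C[...,0])<25)&(C[...,1]<-60)&(C[...,1]>-172); c=C[k]
for a in range(-170,-60,10):
    m=(c[:,1]>a)&(c[:,1]<a+10); m&=c[:,0]<16
    q=c[m]
    if len(q)>5:
        zt=np.percentile(q[:,2],95); e=q[q[:,2]>zt-2]; print(a+5,"top z",zt.round(1),"x",e[:,0].mean().round(1),len(q), "xrange",np.percentile(q[q[:,2]>zt-9,0],[2,98]).round(1))
v=[(u,w) for u,w in [(290,185),(290,250),(270,170)]]
for u,w in [(320,180),(320,184),(320,250),(350,255),(320,210)]: print((u,w),C[w,u].round(1))
E
```

```text
-165 top z 84.9 x -3.8 447 xrange [-13.3   4.7]
-155 top z 85.0 x -3.8 725 xrange [-13.1   5.2]
-145 top z 84.9 x -3.3 735 xrange [-12.9   5.1]
-135 top z 84.8 x -3.2 711 xrange [-12.5   5.7]
-125 top z 84.8 x -2.8 721 xrange [-12.2   5.7]
-115 top z 84.7 x -2.6 790 xrange [-11.9   6.2]
-105 top z 84.8 x -2.2 921 xrange [-11.5   6.2]
-95 top z 84.8 x -2.2 920 xrange [-11.3   6.7]
-85 top z 84.8 x -1.7 913 xrange [-11.    6.8]
-75 top z 84.3 x -1.5 793 xrange [-13.    6.3]
-65 top z 81.1 x -1.2 420 xrange [-17.3   4.1]
(320, 180) [-15.8 -95.5  74.4]
(320, 184) [-13.6 -95.4  74.1]
(320, 250) [ 25.7 -93.6  70.3]
(350, 255) [ 28.7 -76.2  70.6]
(320, 210) [ -2.1 -96.2  84.1]
```

Call:
{"api": "arm_command", "payload": {"rows": [[[0,0,-0.12],0],[[0,0,-0.12],0],[[0.04,-0.1,0],0],[[0.04,-0.12,0],0],[[0.044,-0.117,0],0]]}}

```text
t: 14.0
eef_pos: [499.5, -346.8, 134.8]
tcp_rot: [-3.141, 0.0, 2.841]
ft_force: [0.0, -0.5, 0.6]
opening: 0.006
grip_force: 0.0
```

Call:
{"api": "arm_command", "payload": {"rows": [[[0,0,0.1],0],[[0,0,0.1],0],[[0,0,0.04],0],[[0,0,0],0],[[0,0,0],0]]}}

```text
t: 14.5
eef_pos: [500.4, -346.2, 75.2]
tcp_rot: [-3.141, 0.001, 2.84]
ft_force: [-0.2, -0.6, -0.0]
opening: 0.002
grip_force: 0.0
```

```bash
python3 pin.py r3
```

```text
t 14.5 tcp cell [  -1.4 -200.1] z 75.2 F [-0.2 -0.6 -0. ]
wrist pin_center [  -2.2 -115.6] 73.7 0.95
top pin_center [  -6.3 -110.6] 76.8 0.71
top pin_center [-108.6   44.6] 55.8 0.7
side pin_center [  -6.8 -114.6] 73.2 0.86
side pin_center [-108.7   40.7] 50.5 0.71
```

View pics/r3w.png

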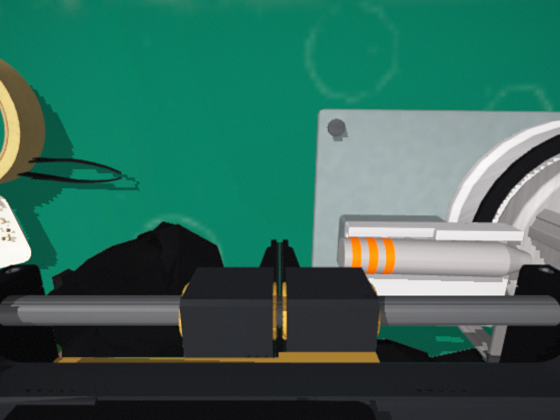

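The pin lies in the groove, axis at row ≈ 253 from (340,250) to (530,258). The closed fingers are behind its tail at column 280.

Call:
{"api": "arm_command", "payload": {"rows": [[[0.006,0.03,0],0],[[0,0.03,0],0],[[0,0.02,0],0],[[0,0.02,0],0],[[0,0.02,0],0]]}}

```text
t: 15.3
eef_pos: [507.7, -316.6, 74.6]
tcp_rot: [-3.142, 0.0, 2.84]
ft_force: [0.5, -1.0, 0.4]
opening: 0.002
grip_force: 0.6
```

Call:
{"api": "arm_command", "payload": {"rows": [[[0,0.02,0],0],[[0,0.02,0],0],[[0,0.02,0],0],[[0,0.02,0],0],[[0,0.02,0],0]]}}

```text
t: 15.8
eef_pos: [515.0, -292.8, 74.6]
tcp_rot: [3.142, 0.0, 2.84]
ft_force: [-0.4, -1.9, 0.5]
opening: 0.004
grip_force: 0.7
```

```bash
python3 pin.py r4
```

```text
t 15.8 tcp cell [  -3.3 -144.7] z 74.6 F [-0.4 -1.9  0.5]
wrist pin_center [ -4.4 -87.4] 77.4 0.94
top pin_center [ -3.7 -81.4] 78.1 0.51
side pin_center [ -3.6 -87.2] 75.1 0.49
```

Call:
{"api": "arm_command", "payload": {"rows": [[[0,0.015,0],0],[[0,0.015,0],0],[[0,0.01,0],0],[[0,0,0],0],[[0,0,0],0]]}}

```text
t: 16.6
eef_pos: [517.9, -283.4, 74.6]
tcp_rot: [3.141, -0.0, 2.84]
ft_force: [0.2, -0.9, -0.3]
opening: 0.004
grip_force: 0.0
```

```bash
python3 pin.py r5
```

```text
t 16.6 tcp cell [  -3.3 -134.9] z 74.6 F [ 0.2 -0.9 -0.3]
top pin_center [ -4.2 -73.4] 78.7 0.42
side pin_center [ -2.8 -74.9] 73.5 0.55
```

View pics/r5w.png

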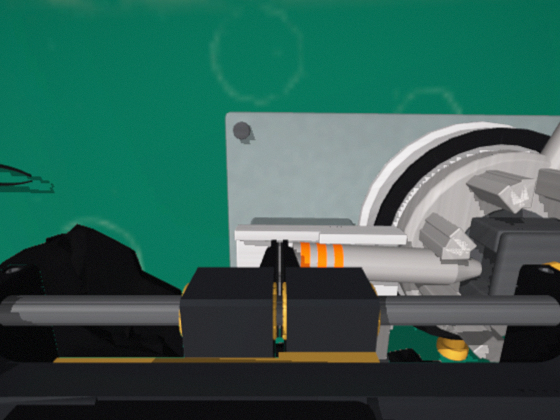

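The pin is through the slot and its nose has reached the stud (≈ 480,268). I'll keep pushing gently until it bottoms.

Call:
{"api": "arm_command", "payload": {"rows": [[[0,0.006,0],0],[[0,0.006,0],0],[[0,0.006,0],0],[[0,0,0],0],[[0,0,0],0]]}}

```text
t: 17.4
eef_pos: [519.2, -279.2, 74.6]
tcp_rot: [3.141, 0.0, 2.84]
ft_force: [-0.8, -0.1, -0.2]
opening: 0.004
grip_force: 0.3
```

```bash
python3 pin.py r6
```

```text
t 17.4 tcp cell [  -3.3 -130.5] z 74.6 F [-0.8 -0.1 -0.2]
wrist pin_center [ -2.  -72.4] 79.3 0.89
side pin_center [ -1.6 -71.9] 76.4 0.68
```

Call:
{"api": "arm_command", "payload": {"rows": [[[0,0.006,0],0],[[0,0.006,0],0],[[0,0.004,0],0],[[0,0,0],0],[[0,0,0],0]]}}

```text
t: 18.2
eef_pos: [520.4, -275.4, 74.6]
tcp_rot: [3.141, 0.0, 2.84]
ft_force: [1.1, -0.5, 0.6]
opening: 0.003
grip_force: 0.5
```

Call:
{"api": "arm_command", "payload": {"rows": [[[0,0.004,0],0],[[0,0.004,0],0],[[0,0.004,0],0],[[0,0,0],0],[[0,0,0],0]]}}

```text
t: 18.7
eef_pos: [521.3, -273.5, 74.9]
tcp_rot: [-3.14, 0.001, 2.84]
ft_force: [-3.0, -7.2, 1.6]
opening: 0.006
grip_force: 3.1
```

```bash
python3 pin.py r7
```

```text
t 18.7 tcp cell [  -3.  -124.4] z 74.9 F [-3.  -7.2  1.6]
wrist pin_center [ -3.6 -68.2] 75.8 0.89
side pin_center [ -3.8 -67.4] 74.8 0.71
```

Call:
{"api": "arm_command", "payload": {"rows": [[[0,0.004,0],0],[[0,0.004,0],0],[[0,0,0],0],[[0,0,0],0],[[0,0,0],0]]}}

```text
t: 19.5
eef_pos: [521.9, -272.8, 75.1]
tcp_rot: [-3.139, 0.002, 2.84]
ft_force: [-4.5, -13.8, 2.1]
opening: 0.005
grip_force: 6.1
```

Call:
{"api": "arm_command", "payload": {"rows": [[[0,-0.02,0],0],[[0,-0.08,0],0],[[0,-0.1,0],0],[[0,-0.1,-0.1],0],[[0,0,-0.19],0]]}}

```text
t: 20.0
eef_pos: [497.7, -343.5, 145.0]
tcp_rot: [3.139, -0.006, 2.837]
ft_force: [-0.8, -0.4, 0.8]
opening: 0.006
grip_force: 0.0
```

Call:
{"api": "arm_command", "payload": {"rows": [[[0,0.1,-0.19],0],[[-0.05,0.1,0],0],[[-0.1,0.1,0],0],[[-0.1,0,0],0],[[0,0,0],0]]}}

```text
t: 20.5
eef_pos: [583.1, -290.4, 190.9]
tcp_rot: [3.141, 0.001, 2.841]
ft_force: [-0.7, -0.4, -0.0]
opening: 0.008
grip_force: 0.0
```

```bash
python3 pin.py r8; python3 nut.py n8; python3 - <<'E'
from h import *
O=np.array([561.2,-155.6]); Y=-0.302
p,d=viewer.read_camera("wrist"); X=deproj("wrist",d)
C=np.concatenate([(X[...,:2]-O)@R(Y),X[...,2:]],-1)
k=(d>0)&(C[...,2]>73)&(C[...,2]<97)&(abs(C[...,0])<14)&(C[...,1]<-40)&(C[...,1]>-172); c=C[k]
for a in range(-135,-45,10):
    m=(c[:,1]>a)&(c[:,1]<a+10); q=c[m]
    if len(q)>5:
        zt=np.percentile(q[:,2],95); e=q[q[:,2]>zt-2]; print(a+5,"top z",zt.round(1),"x",e[:,0].mean().round(1),len(q),"miny",q[q[:,2]>78][:,1].min().round(1) if (q[:,2]>78).any() else None)
E
```

```text
t 20.5 tcp cell [  61.  -122.2] z 190.9 F [-0.7 -0.4 -0. ]
wrist pin_center [ -1.1 -65.7] 74.3 0.67
side pin_center [ -3.7 -66.2] 73.6 0.81
t 20.8 r 123.6 s 59.6 z 191.4 q_if_lever_along_tool 5.593 F [-0.3  0.7 -0.6]
wrist lever_push [473. -82.  57.] 0.59 r 114.0 q 1.275
wrist lever_push [ 561. -154.   -2.] 0.38 r 1.0 q 2.516
wrist pointer_tip [583. -94.  63.] 0.86 r 65.0 q 1.285
top lever_push [470. -84.  57.] 0.98 r 115.0 q 1.248
top lever_push [ 560. -156.   -1.] 0.19 r 1.0 q 4.826
top pointer_tip [585. -96.  61.] 0.67 r 65.0 q 1.319
-120 top z 85.2 x -2.2 138 miny -119.9
-110 top z 85.1 x -2.3 313 miny -114.9
-100 top z 85.1 x -2.0 321 miny -105.0
-90 top z 84.9 x -1.0 303 miny -95.0
-80 top z 84.7 x -1.1 322 miny -85.0
-70 top z 84.7 x -0.8 305 miny -75.0
-60 top z 84.7 x -0.2 286 miny -65.0
-50 top z 90.4 x -6.8 399 miny -54.9
```

View pics/r8w.png

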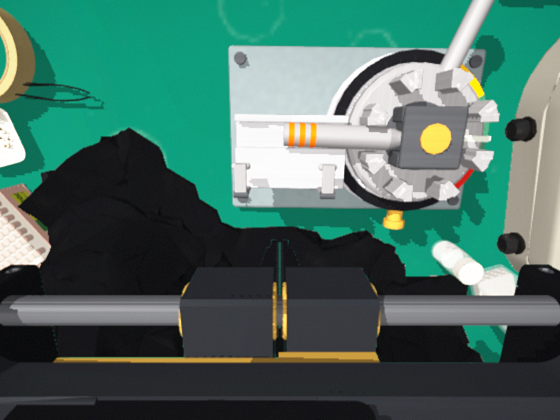

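The pin lies level in the guide from its tail at (285,134), through the slot and into the stud at (400,137). Its tail is at cell y ≈ -120, which is fully home. The robot is clear of everything, so I'm handing in.

```bash
python3 -c "
from cell import env
print(env.job_done())"
```

```text
the job is handed in; nothing more can be done
None
```

Job handed in at about 21 s: by my camera measurements the nut is at about 1.28 rad with the pointer in green, the pin was rolled into the guide and pushed fully home in the stud, and I touched no bystander; the hand-in returned no verdict.

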